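# Fit and hold in the knob of a heater gas valve

## Task

Bench-check the heater's gas valve: lower it (do not drop it) into the pocket of the white plastic holding block, with its brass inlet lying in the block's pipe slot, so that it sits flat and square on the pocket floor, and let go of it. Then take the loose knob, turn it so that the flat in its bore matches the flat of the valve's D-shaft, push it fully onto the shaft, press it right in against the spring as when lighting a pilot, and finish with the gripper still holding it pressed in. Leave the other things on the bench where they are.

Things in the scene. Friction and masses are not known exactly. Their poses are not given: they have to be found in the camera images.
- valve: Loose upright die-cast gas valve, 0.35 to 0.6 kg. Origin: centre of its underside; z up, x towards the brass inlet. Foot 80 (x) x 54 (y) x 22 high; on it, centred, a tower 56 (x) x 42 (y) from 22 to 50 mm height: grip it across its 42 mm. A steel cylinder (18 mm diameter, axis 37 mm up) reaches x = -48, a brass union (10 mm) x = +39. The D-shaft stands up from the middle to 78 mm.
- valve_inlet (a point): Centre of the mouth of the valve's brass inlet stub: 58 mm along the valve's x from its origin, 11 mm above its underside. The stub is 16 mm in diameter (collar 19 mm) and starts at the foot's end, x = 40.
- nest: White plastic holding block, fixed, 124 (x) x 98 (y), top 27 mm above the bench, on a 156 x 126 x 6 mm steel plate. Origin: centre of its underside; x points to the side with the pipe slot. Pocket in its middle: 83 (x) x 57 (y), 12 mm deep, rim chamfered 3 mm. The pipe slot, 24 mm wide and as deep, cuts through the +x wall. The valve goes in with its x along the block's x.
- nest_pocket (a point): Centre of the pocket's floor, 15 mm above the bench, axes as the block's: the valve's origin comes to lie here.
- knob: Loose black knob standing on its skirt, bore down, 35 to 60 g. Origin: centre of its underside; x towards its pointer. Skirt 44 mm diameter, 14 mm high; on it a finger bar 12 mm wide (y), from 14 to 35 mm height, along x from -21 to +22.5, tapering beyond x = +14 to the pointer nose; white line on top from the middle to the nose. Grip it across the bar.
- knob_bore (a point): Centre of the mouth of the knob's D-bore, in its underside (= the knob's origin). Bore 12 mm deep, 13.4 mm diameter, with one flat, 2.7 mm from the axis, on the pointer (+x) side.
- knob_pointer (a point): Tip of the knob's pointer nose, 22.5 mm from the axis, 30 mm above the knob's underside.
- stem_tip (a point): Centre of the D-shaft's end (moves with it), 78 mm above the valve's underside when out; axes as the valve's. Shaft 12 mm diameter, one flat 2 mm from the axis on the inlet (+x) side, end chamfered 1 mm; it does not turn. With the knob fully on, the knob's underside is 12 mm below this point and its pointer points to the inlet.
- stem (a joint): How far the D-shaft is pressed down into the valve: 0 out, 0.008 m fully in (end stop). The spring needs 4.5 N to start and 10.5 N for fully in.
- parts_bin: Bystander: open yellow stacking bin 110 x 100 x 60 mm with brass fittings. Origin: centre of its underside.
- organiser: Bystander: flat compartment tray of small parts, 120 x 200 x 36 mm. Origin: centre of its underside.
- wrench: Bystander: spanner 160 mm long, lying flat. Origin: its underside, near the middle.
- fitting: Bystander: brass pipe fitting, 30 mm diameter, 32 mm high, standing upright. Origin: centre of its underside.
Mind the look-alikes: they are no part of the job. Of the things like the nest, leave any that is pink or red; of the rest the smaller one is meant.

How it is judged:
By the outcome, as a careful person would: the job done as asked, in the order asked, and still so for the second after the job is handed in, while the arm keeps its last pose, push and grip.
It also fails if it takes over 51 s, if anything falls off the work surface, if the arm or the gripper's body presses on something with over 40 N, if the wrist force passes 120 N, or if a joint passes its speed limit or range.

## Robot

A 7-joint arm with a two-finger parallel gripper is mounted at the origin on the work surface. World frame = base frame: x ahead of the robot, y to its left, z up, the work surface at z = 0. Lengths are in mm, angles in rad, forces in N, time in s.
With the tool pointing down it reaches from about 350 to 775 mm from the base axis. Payload 3.1 kg.
Tool frame: the origin (TCP) lies at the very end of the fingers, on their centre line; the grasp point (between the pads) lies 19 mm behind it; z points along the fingers, y is the direction in which the jaws open and shut (so a half turn about z gives the same grasp; the last joint's range is limited). The gripper opens to 85 mm and grips with 20 to 120 N. Pads are 22 mm wide; open, the fingers measure 114 mm over their backs; the gripper's body (76 mm by 85 mm) begins 54 mm behind the grasp point. The pads swing forward as they close: fully open they stand 13 mm farther back than shut.
Start: joints at [1.197, 0.311, 0.014, 1.512, -0.004, 1.319, -0.027], TCP at [179.193, -520.007, 231.304] pointing down, gripper open.
Joint ranges: [-2.7, 2.7], [-0.3, 1.91], [-1.27, 1.3], [0.12, 2.57], [-1.44, 4.58], [0.2, 2.03], [-3.05, 3.05]. Speed limits (rad/s): [2.79, 2.79, 3.14, 3.14, 3.14, 3.14, 3.14].

## Interface

Orientations are given as a 3x3 rotation matrix whose columns are the frame's x, y, z axes.
In Python, from bench import robot, eyes gives the robot as it stands.
- The arm moves only by the tool apply_moves, never from a script. Its argument "moves" is a list that holds one entry, the list of rows, each a list of 6 numbers: the shift along the tool's x, y, z scaled (see below), then the turn, a rotation vector about the tool's x, y, z scaled (see below). A call has 1 to 12 rows; each row shifts and turns the pose as measured when the row begins, along the tool's axes as they then stand; what a row does not reach is not made up. The controller multiplies each number of a shift by 0.025 m and each number of a turn by 30 degrees. A row lasts 1/12 s, in which the tool goes at most 41.7 mm and 7.16 degrees, less where a joint would pass 70% of its speed; a pose out of reach is approached as far as the arm can. A call with a number of a shift or a turn outside -1 to 1 is refused whole. A call with a gripper value outside its range is refused whole. "hand" is the opening, from 0 (shut) to 1 (fully open), set as the call begins (left out, the last holds). The fingers move at their own pace and stop on an object; the grip force is fixed at half the most. Time passes only in rows, so rows that do not move let the fingers close. It gives the time, the measured TCP pose, the force and the opening at its end, in the units of the state.
- robot.observe(): the state, without advancing time (a new reading comes with each control period).
- eyes.capture(name): name is "scene" or "top" or "wrist"; returns (picture, depth): 420x560x3 uint8, red, green, blue; 420x560 float32, mm along the optical axis (not along the pixel's ray), 0 where there is no reading.
- eyes.camera_info(name): a dict with "fx", "fy", "cx", "cy" (pixels), "world_to_cam" (4x4, takes a point from world to camera coordinates); the wrist camera has in their place "hand_eye" (4x4, takes a point from camera to tool coordinates, whose origin is the TCP and whose axes are the flange's). Camera axes: x right, y down, z forward; pixel columns grow to the right and rows downward; lengths in mm; the calibration is good to about 2 mm. A picture is of the moment at which its call begins: read the wrist's pose just before it. camera_info takes no time and is no camera call.
- robot.finish_job(): hands the job in, once; it reports no verdict.
The state is a dict: "t": time; "joints": joint angles; "joint_vel": joint speeds; "effort": joint torques, N m; "eef_pos": TCP position; "tcp_rot": TCP orientation; "contact_force": force on the tool from outside, world axes, zero at the start; "moment": the same for the moment, N m; "gripper_width": finger opening in mm.
Only numpy, scipy, OpenCV 4.12 (cv2) and the standard library are available. Lean on these libraries where they do the work, as an engineer would, in place of code of your own. Each camera call takes 0.05 s, during which the arm holds its last target. There are 200 camera calls.

## Working session

There is one attempt and no reset: what is moved stays moved. The work goes in short steps, Python scripts to look and compute and a tool call to move; the robot and the scene stay as the last step left them, time stands still between calls to the robot, and variables do not carry over. Pictures are saved under pics/ and viewed, about 8 in all and at most 12, crops included, and the job is handed in when it is done.

Besides the shell and the picture viewer there is one more tool, called after "Call:" by a JSON object that holds its "method" and its "body", one argument or row to a line. apply_moves: Moves the arm, as the interface text tells. Shifts and turns lie within -1 to 1; 1 stands for 0.025 m of shift or 30 degrees of turn. Its arguments: {"type":"object","properties":{"moves":{"type":"array","items":{"type":"array","items":{"type":"array","items":{"type":"number"}}}},"hand":{"type":"number"}},"required":["moves"]}

```bash
ls; mkdir -p pics; cat > h.py <<'E'
import numpy as np, cv2
from bench import robot, eyes
def cap(n):
    s=robot.observe(); p,d=eyes.capture(n); i=eyes.camera_info(n)
    if n=="wrist":
        T=np.eye(4); T[:3,:3]=np.array(s["tcp_rot"]); T[:3,3]=s["eef_pos"]; C=T@np.array(i["hand_eye"])
    else: C=np.linalg.inv(np.array(i["world_to_cam"]))
    return p,d,i,C
def cloud(d,i,C):
    v,u=np.mgrid[:d.shape[0],:d.shape[1]]
    P=np.stack([(u-i["cx"])/i["fx"]*d,(v-i["cy"])/i["fy"]*d,d],-1)
    W=P@C[:3,:3].T+C[:3,3]; W[d<=0]=np.nan; return W
def save(n,p): cv2.imwrite("pics/"+n+".png",np.ascontiguousarray(p[...,::-1]))
E
python3 - <<'E'
from h import *
for n in ("top","scene"):
    p,d,i,C=cap(n); np.savez(n+".npz",p=p,W=cloud(d,i,C)); save(n,p); print(n,C.round(2).tolist())
s=robot.observe(); print(s)
E
```

```text
pics
top [[-0.0, -0.99, 0.12, 341.19], [-1.0, -0.0, -0.0, -58.33], [0.0, -0.12, -0.99, 1383.47], [0.0, 0.0, 0.0, 1.0]]
scene [[0.75, 0.54, -0.38, 821.39], [0.66, -0.61, 0.44, -473.79], [0.01, -0.58, -0.81, 819.85], [0.0, 0.0, 0.0, 1.0]]
{'t': 0.1, 'joints': array([ 1.19732098,  0.3116896 ,  0.01396146,  1.51291464, -0.00440604,
        1.31920538, -0.0272072 ]), 'joint_vel': array([-0.0001262 , -0.00028598,  0.00056674, -0.00498503,  0.00297937,
        0.00193902, -0.00054275]), 'effort': array([ 1.51375250e-03, -3.80850935e+01,  1.46932011e-01, -2.31240034e+01,
        1.21793227e-02,  8.10404221e-03,  2.48001419e-05]), 'eef_pos': array([ 178.96090399, -519.3668428 ,  230.2982895 ]), 'tcp_rot': array([[ 9.45433689e-01,  3.25813635e-01, -7.83668121e-04],
       [ 3.25814569e-01, -9.45431490e-01,  2.04091753e-03],
       [-7.59457582e-05, -2.18488269e-03, -9.99997610e-01]]), 'contact_force': array([ 0.59858612, -0.33354428,  0.33980261]), 'moment': array([-0.00025228,  0.00380581,  0.02339347]), 'gripper_width': 85.29685281649262}
```

View pics/top.png

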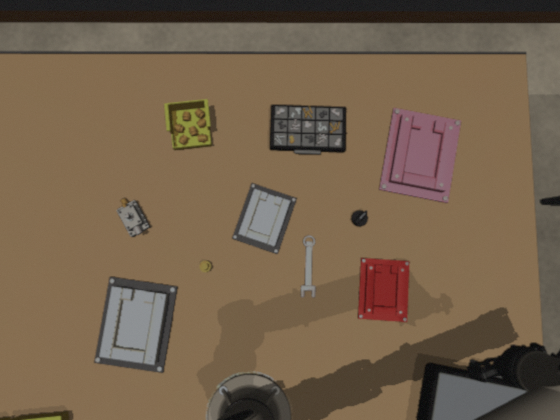

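View pics/scene.png

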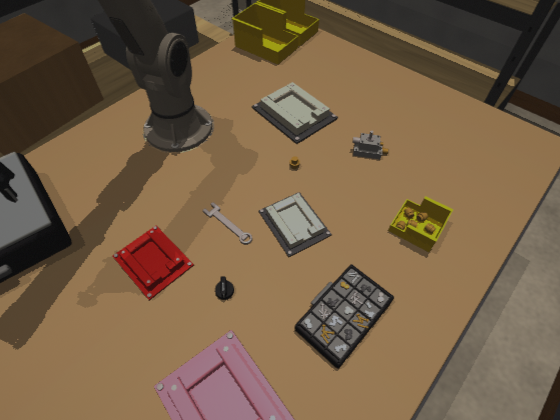

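Similar-looking blocks in the top view: a small white one at (264,217), a large white one at (136,324), a red one at (384,290) and a pink one at (421,155). Red and pink are excluded, so the nest is the smaller white one at (264,217). There is only one valve, at (133,217), and one knob, at (360,217). The scene view agrees: nest (295,222), valve (368,146), knob (225,288).

```bash
python3 - <<'E'
from h import *
z=np.load("top.npz"); p,W=z["p"],z["W"]
def box(u,v,r,zlo,zhi):
    w=W[v-r:v+r,u-r:u+r].reshape(-1,3); w=w[(w[:,2]>zlo)&(w[:,2]<zhi)]
    b=cv2.minAreaRect(w[:,:2].astype(np.float32)); print((u,v),len(w),w[:,:2].mean(0).round(1),np.round(b[0],1),np.round(b[1],1),round(b[2],1),np.nanmax(w[:,2]).round(1),np.nanmedian(w[:,2]).round(1))
box(264,217,38,20,40); box(264,217,38,4,40); box(133,217,25,8,100); box(133,217,25,40,60);box(360,217,14,6,50); box(360,217,14,25,50);box(136,324,45,20,40);box(206,266,10,8,60)
print("bench",np.nanmedian(W[180:200,180:220,2]))
a=p[170:260,210:320]; b=p[190:245,100:160];c=p[200:235,340:380]
H=300
save("crop",np.hstack([cv2.resize(x,(int(x.shape[1]*H/x.shape[0]*.72),int(H*.72)),interpolation=cv2.INTER_CUBIC) for x in (a,b,c)]))
E
```

```text
(264, 217) 1047 [494.5 -33.7] [498.  -34.5] [ 98.1 124.1] 71.1 35.2 26.1
(264, 217) 2682 [497.7 -34.3] [501.7 -34.1] [197.  196.2] 0.0 35.2 15.2
(133, 217) 743 [495.8 300. ] [501.1 304.5] [102.9  80.1] 5.9 80.6 44.9
(133, 217) 421 [492.7 301.7] [492.5 302.4] [87.2 43.7] 30.3 58.5 48.8
(360, 217) 235 [ 496.8 -280.6] [ 496.  -281.5] [76.2 56.4] 17.6 43.5 15.6
(360, 217) 78 [ 497.1 -281. ] [ 498.9 -282.7] [12.  44.7] 48.0 43.5 34.6
(136, 324) 3025 [224.2 291.3] [233.6 287.7] [144.8 189. ] 81.6 40.0 34.6
(206, 266) 112 [372.5 115.6] [373.2 116.1] [27.9 28.7] 0.3 36.2 20.5
bench -0.6866039721815014
```

View pics/crop.png

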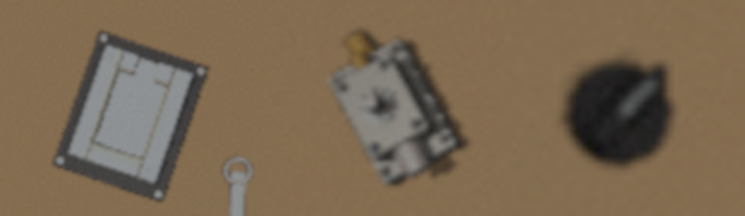

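Crops confirm the choices. The small white block's slot faces the upper right (measured outline 98x124 mm, so the right size), the valve's brass inlet points to the upper left, and the knob's pointer is at the upper right. Setting out for the valve at about (496, 304), yaw about 30°.

Call:
{"method": "apply_moves", "body": {
  "moves": [
    [[1, -1, 0, 0, 0, 0], [1, -1, 0, 0, 0, 0], [1, -1, 0, 0, 0, 0], [1, -1, 0, 0, 0, 0], [1, -1, 0, 0, 0, 0], [1, -1, 0, 0, 0, 0], [1, -1, 0, 0, 0, 0], [1, -1, 0, 0, 0, 0], [1, -1, 0, 0, 0, 0], [1, -1, 0, 0, 0, 0], [1, -1, 0, 0, 0, 0], [1, -1, 0, 0, 0, 0]]
  ]
}}

```text
t: 1.1
eef_pos: [364.9, -128.8, 222.8]
tcp_rot: [[0.952, 0.305, -0.012], [0.305, -0.952, 0.003], [-0.011, -0.007, -1.0]]
contact_force: [0.9, -0.4, -0.3]
gripper_width: 85.4
```

```bash
python3 - <<'E'
from h import *
i=eyes.camera_info("wrist"); print(i["fx"],np.round(i["hand_eye"],2).tolist())
E
```

```text
290.1158122051131 [[0.0, -0.95, -0.31, 78.97], [1.0, 0.0, -0.0, -0.24], [0.0, -0.31, 0.95, -143.0], [0.0, 0.0, 0.0, 1.0]]
```

Call:
{"method": "apply_moves", "body": {
  "moves": [
    [[0.8, -1, 0.1, 0, 0, 0], [0.8, -1, 0.1, 0, 0, 0], [0.8, -1, 0.1, 0, 0, 0], [0.8, -1, 0.1, 0, 0, 0], [0.8, -1, 0.1, 0, 0, 0], [0.8, -1, 0.1, 0, 0, 0], [0.8, -1, 0.1, 0, 0, 0], [0.8, -1, 0.1, 0, 0, 0], [0.8, -1, 0.1, 0, 0, 0], [0.8, -1, 0.1, 0, 0, 0], [0.6, -1, 0.1, 0, 0, 0], [0.6, -1, 0.1, 0, 0, 0]]
  ]
}}

```text
t: 2.1
eef_pos: [493.9, 244.9, 187.0]
tcp_rot: [[0.953, 0.303, -0.016], [0.303, -0.953, -0.001], [-0.015, -0.004, -1.0]]
contact_force: [0.0, -0.4, 0.6]
gripper_width: 85.4
```

Call:
{"method": "apply_moves", "body": {
  "moves": [
    [[0.5, -1, 0.1, 0, 0, -0.2], [0.3, -0.7, 0, 0, 0, -0.2], [0.1, -0.3, 0, 0, 0, 0], [0, 0, 0, 0, 0, 0]]
  ]
}}

```text
t: 2.43
eef_pos: [493.5, 308.8, 180.5]
tcp_rot: [[0.861, 0.507, -0.023], [0.508, -0.862, 0.003], [-0.019, -0.014, -1.0]]
contact_force: [0.5, 0.1, 0.2]
gripper_width: 85.3
```

```bash
cat >> h.py <<'E'
def rect(W,m):
    w=W[m][:,:2].astype(np.float32); b=cv2.minAreaRect(w); a=b[2]; s=b[1]
    if s[0]<s[1]: a+=90; s=s[::-1]
    return np.round(b[0],1),np.round(s,1),round((a+90)%180-90,1),len(w)
def go(target,yaw):
    s=robot.observe(); R=np.array(s["tcp_rot"]); d=np.array(target)-s["eef_pos"]
    h=np.degrees(np.arctan2(R[1,0],R[0,0]))
    c,sn=np.cos(np.radians(yaw)),np.sin(np.radians(yaw)); Rt=np.array([[c,sn,0],[sn,-c,0],[0,0,-1]])
    rv=cv2.Rodrigues(R.T@Rt)[0].ravel()
    print("t",round(s["t"],2),"pos",s["eef_pos"].round(1),"head",h.round(2),"shift units",(R.T@d/25).round(3),"turn units",(np.degrees(rv)/30).round(3),"F",s["contact_force"].round(1),"w",round(s["gripper_width"],1))
E
python3 - <<'E'
from h import *
p,d,i,C=cap("wrist"); W=cloud(d,i,C); save("w1",p); np.savez("w1.npz",p=p,W=W)
near=np.hypot(W[...,0]-496,W[...,1]-304)<75
for lo,hi in ((15,30),(44,54),(35,54),(70,90)): print(lo,hi,rect(W,near&(W[...,2]>lo)&(W[...,2]<hi)))
w=W[near]; print(np.histogram(w[:,2],bins=np.arange(-4,90,4)))
go([496,304,80],30.3)
E
```

```text
15 30 (array([504.8, 307.9]), array([99.1, 53.9]), 29.4, 1352)
44 54 (array([490.8, 300.2]), array([82.7, 41.9]), 29.7, 2322)
35 54 (array([492.4, 301.1]), array([86.4, 41.9]), 29.7, 2589)
70 90 (array([494.6, 302.4]), array([11.7,  7.9]), -59.7, 129)
(array([1822, 7205,   17,   15,   65,  224, 1044,   42,   25,   28,   56,
        198,  224, 1871,  296,   14,   13,   12,   21,   17,  102,    1,
          0]), array([-4,  0,  4,  8, 12, 16, 20, 24, 28, 32, 36, 40, 44, 48, 52, 56, 60,
       64, 68, 72, 76, 80, 84, 88]))
t 2.48 pos [493.8 307.6 180.4] head 30.45 shift units [0.079 0.22  4.014] turn units [-0.025  0.036  0.005] F [-0.6  0.2 -0.1] w 85.8
```

View pics/w1.png

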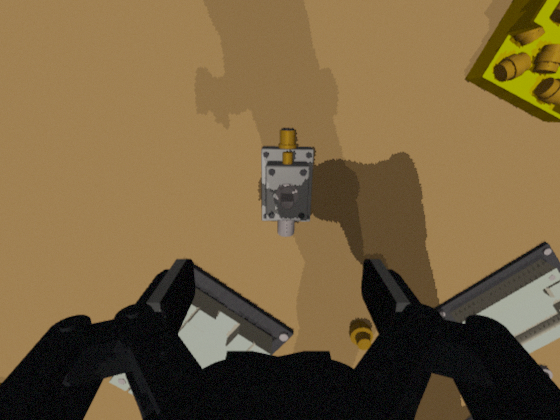

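The wrist view shows the valve at (288,190) with the inlet up at (288,135) and free bench around it. Measured origin is (496.5, 303.4), yaw 29.6°.

Call:
{"method": "apply_moves", "body": {
  "moves": [
    [[0, 0.2, 0.6, -0.025, 0.036, 0.02], [0, 0, 0.8, 0, 0, 0], [0, 0, 0.8, 0, 0, 0], [0, 0, 0.8, 0, 0, 0], [0, 0, 0.8, 0, 0, 0], [0, 0, 0.6, 0, 0, 0], [0, 0, 0.3, 0, 0, 0], [0, 0, 0, 0, 0, 0]]
  ]
}}

```text
t: 3.15
eef_pos: [502.9, 283.3, 60.6]
tcp_rot: [[0.885, 0.466, 0.009], [0.466, -0.885, -0.016], [0.001, 0.018, -1.0]]
contact_force: [0.5, -0.8, -1.1]
gripper_width: 85.5
```

```bash
python3 - <<'E'
from h import *
go([496.5,303.4,26],29.6)
E
```

```text
t 3.15 pos [502.9 283.3  60.6] head 27.78 shift units [ 0.147 -0.855  1.37 ] turn units [ 0.035 -0.001 -0.061] F [ 0.5 -0.8 -1.1] w 85.5
```

Call:
{"method": "apply_moves", "body": {
  "moves": [
    [[0.15, -0.85, 0, 0.03, 0, -0.06], [0, 0, 0, 0, 0, 0]]
  ]
}}

```text
t: 3.32
eef_pos: [497.4, 301.6, 61.0]
tcp_rot: [[0.872, 0.489, 0.002], [0.489, -0.872, -0.003], [0.001, 0.004, -1.0]]
contact_force: [-0.4, 1.3, 0.5]
gripper_width: 85.2
```

```bash
python3 - <<'E'
from h import *
go([496.5,303.4,26],29.6)
E
```

```text
t 3.32 pos [497.4 301.6  61. ] head 29.31 shift units [ 0.004 -0.087  1.401] turn units [ 0.007 -0.001 -0.01 ] F [-0.4  1.3  0.5] w 85.2
```

Call:
{"method": "apply_moves", "body": {
  "moves": [
    [[0, -0.09, 0.3, 0, 0, -0.01], [0, 0, 0.3, 0, 0, 0], [0, 0, 0.3, 0, 0, 0], [0, 0, 0.3, 0, 0, 0], [0, 0, 0.2, 0, 0, 0], [0, 0, 0, 0, 0, 0]]
  ]
}}

```text
t: 3.82
eef_pos: [498.8, 304.5, 26.1]
tcp_rot: [[0.87, 0.493, 0.008], [0.493, -0.87, -0.001], [0.007, 0.005, -1.0]]
contact_force: [0.2, -0.2, 0.4]
gripper_width: 85.5
```

```bash
python3 - <<'E'
from h import *
go([496.5,303.4,26],29.6)
E
```

```text
t 3.82 pos [498.8 304.5  26.1] head 29.55 shift units [-0.101 -0.005  0.002] turn units [ 0.01  -0.013 -0.002] F [ 0.2 -0.2  0.4] w 85.5
```

Call:
{"method": "apply_moves", "body": {
  "hand": 0,
  "moves": [
    [[-0.1, 0, 0, 0.01, -0.013, 0], [0, 0, 0, 0, 0, 0], [0, 0, 0, 0, 0, 0], [0, 0, 0, 0, 0, 0], [0, 0, 0, 0, 0, 0], [0, 0, 0, 0, 0, 0]]
  ]
}}

```text
t: 4.32
eef_pos: [496.3, 302.5, 25.6]
tcp_rot: [[0.87, 0.493, -0.002], [0.493, -0.87, -0.0], [-0.002, -0.001, -1.0]]
contact_force: [-0.6, 0.7, -1.2]
gripper_width: 40.9
```

```bash
python3 - <<'E'
from h import *
go([498,-34.5,100],-18.9)
E
```

```text
t 4.32 pos [496.3 302.5  25.6] head 29.51 shift units [-6.586 11.762 -2.97 ] turn units [1.000e-03 4.000e-03 1.614e+00] F [-0.6  0.7 -1.2] w 40.9
```

Call:
{"method": "apply_moves", "body": {
  "moves": [
    [[0, 0, -0.1, 0, 0, 0], [0, 0, -0.3, 0, 0, 0], [0, 0, -0.5, 0, 0, 0], [0, 0, -0.6, 0, 0, 0], [0, 0, -0.6, 0, 0, 0], [0, 0, -0.6, 0, 0, 0], [0, 0, -0.6, 0, 0, 0], [0, 0, -0.6, 0, 0, 0], [0, 0, -0.3, 0, 0, 0], [0, 0, 0, 0, 0, 0]]
  ]
}}

```text
t: 5.15
eef_pos: [492.5, 299.6, 136.7]
tcp_rot: [[0.869, 0.494, -0.011], [0.494, -0.869, -0.007], [-0.013, 0.001, -1.0]]
contact_force: [0.6, 0.6, -5.4]
gripper_width: 40.5
```

```bash
python3 - <<'E'
from h import *
go([498,-34.5,130],-18.9)
E
```

```text
t 5.15 pos [492.5 299.6 136.7] head 29.61 shift units [-6.405 11.727  0.357] turn units [0.012 0.022 1.617] F [ 0.6  0.6 -5.4] w 40.5
```

Call:
{"method": "apply_moves", "body": {
  "moves": [
    [[-0.3, 0.3, 0, 0, 0, 0.1], [-0.5, 0.6, 0, 0, 0, 0.2], [-0.7, 0.9, 0, 0, 0, 0.1], [-0.8, 0.9, 0, 0, 0, 0], [-0.8, 0.9, 0, 0, 0, 0], [-0.8, 0.9, 0, 0, 0, 0], [-0.8, 0.9, 0, 0, 0, 0], [-0.8, 0.9, 0, 0, 0, 0], [-0.7, 0.9, 0, 0, 0, 0], [-0.5, 0.6, 0, 0, 0, 0], [-0.3, 0.3, 0, 0, 0, 0], [0, 0, 0, 0, 0, 0]]
  ]
}}

```text
t: 6.15
eef_pos: [378.0, 43.5, 132.5]
tcp_rot: [[0.954, 0.299, -0.023], [0.299, -0.954, -0.005], [-0.023, -0.002, -1.0]]
contact_force: [0.1, -0.6, -4.9]
gripper_width: 40.9
```

```bash
python3 - <<'E'
from h import *
go([408,-4,140],-18.9)
E
```

```text
t 6.15 pos [378.   43.5 132.5] head 17.39 shift units [ 0.571  2.171 -0.317] turn units [0.011 0.045 1.21 ] F [ 0.1 -0.6 -4.9] w 40.9
```

Call:
{"method": "apply_moves", "body": {
  "moves": [
    [[0.15, 0.3, 0, 0, 0.01, 0.1], [0.15, 0.55, -0.1, 0, 0.01, 0.2], [0.15, 0.55, -0.1, 0, 0.01, 0.2], [0, 0.4, -0.1, 0, 0.01, 0.2], [0, 0.2, 0, 0, 0, 0.2], [0, 0, 0, 0, 0, 0.2], [0, 0, 0, 0, 0, 0.1], [0, 0, 0, 0, 0, 0], [0, 0, 0, 0, 0, 0]]
  ]
}}

```text
t: 6.9
eef_pos: [397.4, 3.8, 138.6]
tcp_rot: [[0.942, -0.337, -0.002], [-0.337, -0.942, 0.002], [-0.002, -0.002, -1.0]]
contact_force: [0.7, -0.0, -4.6]
gripper_width: 41.0
```

```bash
python3 - <<'E'
from h import *
go([498,-34.5,90],-18.9)
p,d,i,C=cap("wrist"); W=cloud(d,i,C); save("w2",p); np.savez("w2.npz",p=p,W=W,C=C)
near=(np.hypot(W[...,0]-498,W[...,1]+34.5)<105)
near[280:]=False
for lo,hi in ((22,32),(3,9),(10,18)):
    m=near&(W[...,2]>lo)&(W[...,2]<hi)
    if m.sum()>20: print(lo,hi,rect(W,m),np.median(W[m][:,2]))
go([498,-34.5,90],-18.9)
E
```

```text
t 6.9 pos [397.4   3.8 138.6] head -19.66 shift units [4.311 0.091 1.932] turn units [-0.003  0.005 -0.025] F [ 0.7 -0.  -4.6] w 41.0
22 32 (array([492.5, -34.6]), array([112.9,  98.5]), -19.0, 10067) 27.344955321657096
3 9 (array([493.5, -15.9]), array([162.9, 134.3]), 70.3, 4656) 6.510596673790417
10 18 (array([488.3, -32.8]), array([127.9, 118.8]), -18.7, 8059) 15.508700272542171
t 6.95 pos [397.4   4.  138.6] head -19.65 shift units [4.313 0.099 1.932] turn units [-0.003  0.005 -0.025] F [-0.1  0.5 -5.5] w 40.8
```

View pics/w2.png

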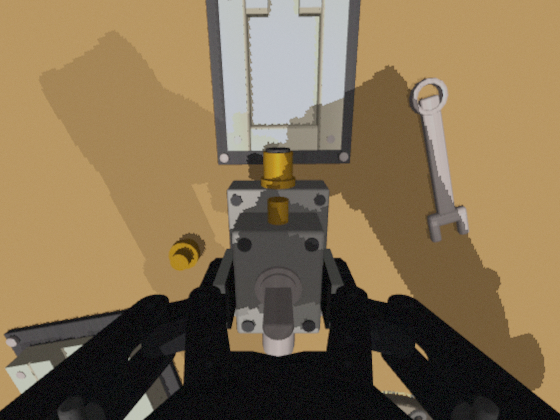

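The picture shows the nest ahead: pocket from (250,15) to (320,127), slot at the top near (283,5). The valve is held square, stub at (278,165). Next, fit the pocket and the held valve's pose from this depth picture.

```bash
python3 - <<'E'
from h import *
z=np.load("w2.npz"); W=z["W"]; yaw=np.radians(-19.0)
e=np.array([np.cos(yaw),np.sin(yaw)]); n=np.array([-e[1],e[0]])
D=W[...,:2]-np.array([498,-34.5]); a=D@e; b=D@n; Z=W[...,2]
top=(Z>25)&(Z<29)&(np.abs(a)<80)&(np.abs(b)<70); fl=(Z>13.5)&(Z<17)&(np.abs(a)<80)&(np.abs(b)<40)
q=lambda x:np.percentile(x,[.5,2,50,98,99.5]).round(1)
print("top b",q(b[top&(a<10)]),"a",q(a[top]))
m=fl&(a<35)&(a>-35); print("floor b",q(b[m]),"a (b~0)",q(a[fl&(abs(b)<18)]))
print("top inner: left",b[top&(a>-30)&(a<20)&(b>0)].min(),"right",b[top&(a>-30)&(a<20)&(b<0)].max(), "back wall a",q(a[top&(abs(b)<20)]))
# yaw check from inner floor edges per a-bin
A=np.arange(-30,30,6.); L=[];Rr=[]
for x in A:
    s=(a>=x)&(a<x+6)
    t=top&s; L.append(b[t&(b>0)].max()); Rr.append(b[t&(b<0)].min())
print("yaw corr",np.degrees(np.polyfit(A,L,1)[0]).round(2),np.degrees(np.polyfit(A,Rr,1)[0]).round(2),np.median(L),np.median(Rr))
# held valve in tool frame; look at foot top & tower top
s=robot.observe(); R=s["tcp_rot"]; T=(W-s["eef_pos"])@R
for k,(lo,hi) in {"all":(-40,40)}.items():
    m=(abs(T[...,0])<75)&(abs(T[...,1])<45)&(Z>60)&(T[...,2]>-30)
    print(np.histogram(T[...,2][m],bins=np.arange(-30,40,4)))
for lo,hi in ((-29,-19),(-1,8),(8,16)):
    m=(abs(T[...,0])<75)&(abs(T[...,1])<32)&(T[...,2]>lo)&(T[...,2]<hi); 
    if m.sum()>30: print(lo,hi,rect(T,m),np.median(T[m][:,2]), q(T[m][:,0]),q(T[m][:,1]))
E
```

```text
top b [-50.5 -49.6  -3.   46.2  47. ] a [-60.9 -59.6  -6.5  49.   50. ]
floor b [-30.2 -29.3  -1.8  25.8  26.6] a (b~0) [-40.8 -39.1   8.5  51.6  53.4]
top inner: left 26.74682872146482 right -30.2109737134906 back wall a [-61.4 -60.6 -47.9  49.6  50.1]
yaw corr -0.03 -0.02 47.18137405629385 -50.78601286692604
(array([1959, 6490,  867, 1005,  415,  258,  153,  269, 2727,  819,  260,
        126,   98,   20,    0,    0,    0]), array([-30, -26, -22, -18, -14, -10,  -6,  -2,   2,   6,  10,  14,  18,
        22,  26,  30,  34,  38]))
-29 -19 (array([-4.6,  4. ]), array([78.1, 60.3]), -19.7, 8830) -25.030350125984985 [-44.  -39.5   8.5  28.2  28.5] [-30.2 -22.7   0.   22.8  30.1]
-1 8 (array([10.3, -0.3]), array([99.3, 54.2]), -0.1, 3496) 3.2403769653606407 [ 6.8 13.2 36.4 57.5 58.9] [-26.9 -26.4   0.1  26.   26.5]
8 16 (array([49.8, -0.3]), array([53.1, 20.3]), 89.7, 598) 10.11925607166585 [39.8 39.9 46.  59.8 59.8] [-26.  -24.7  -2.6  24.   25.5]
```

Call:
{"method": "apply_moves", "body": {
  "moves": [
    [[0.3, 0, 0, 0, 0, -0.022], [0.5, 0, 0.1, 0, 0, 0], [0.6, 0.02, 0.3, 0, 0, 0], [0.6, 0.02, 0.4, 0, 0, 0], [0.6, 0.02, 0.4, 0, 0, 0], [0.6, 0.02, 0.4, 0, 0, 0], [0.6, 0.02, 0.3, 0, 0, 0], [0.4, 0, 0.2, 0, 0, 0], [0.1, 0, 0.1, 0, 0, 0], [0, 0, 0, 0, 0, 0]]
  ]
}}

```text
t: 7.78
eef_pos: [509.3, -32.7, 79.1]
tcp_rot: [[0.951, -0.309, 0.003], [-0.309, -0.951, 0.003], [0.001, -0.004, -1.0]]
contact_force: [0.1, 0.5, -5.4]
gripper_width: 40.8
```

```bash
python3 - <<'E'
from h import *
go([496.9,-36.4,56],-19.0)
E
```

```text
t 7.78 pos [509.3 -32.7  79.1] head -17.99 shift units [-0.426  0.297  0.923] turn units [-0.008 -0.003  0.034] F [ 0.1  0.5 -5.4] w 40.8
```

Call:
{"method": "apply_moves", "body": {
  "moves": [
    [[-0.42, 0.3, 0.1, -0.008, 0, 0.034], [0, 0, 0.2, 0, 0, 0], [0, 0, 0.2, 0, 0, 0], [0, 0, 0.1, 0, 0, 0], [0, 0, 0, 0, 0, 0], [0, 0, 0, 0, 0, 0]]
  ]
}}

```text
t: 8.28
eef_pos: [497.3, -34.9, 63.4]
tcp_rot: [[0.947, -0.322, 0.002], [-0.322, -0.947, 0.001], [0.002, -0.002, -1.0]]
contact_force: [0.3, 0.4, -4.3]
gripper_width: 41.2
```

```bash
python3 - <<'E'
from h import *
go([496.9,-36.4,52],-19.0)
p,d,i,C=cap("wrist"); W=cloud(d,i,C); save("w3",p); np.savez("w3.npz",p=p,W=W,C=C)
yaw=np.radians(-19.0); e=np.array([np.cos(yaw),np.sin(yaw)]); n=np.array([-e[1],e[0]])
D=W[...,:2]-np.array([498,-34.5]); a=D@e; b=D@n; Z=W[...,2]
q=lambda x:np.percentile(x,[.5,2,98,99.5]).round(1)
top=(Z>25)&(Z<29)&(np.abs(a)<80)&(np.abs(b)<70)
print("top a max",q(a[top]),"b",q(b[top&(a>0)]))
fl=(Z>13)&(Z<17)&(a>60-22)&(a<60)&(abs(b)<25); print("slot b",q(b[fl]),fl.sum())
m=(abs(b)<35)&(a>0)&(a<75)&(Z>34)&(Z<55); print(q(a[m]),q(b[m]))
s=robot.observe(); T=(W-s["eef_pos"])@s["tcp_rot"]
m=(abs(T[...,0])<75)&(abs(T[...,1])<32)&(T[...,2]>-1)&(T[...,2]<8); print(rect(T,m),np.median(T[m][:,2]),q(T[m][:,0]),q(T[m][:,1]))
go([496.9,-36.4,52],-19.0)
E
```

```text
t 8.28 pos [497.3 -34.9  63.4] head -18.79 shift units [0.004 0.062 0.456] turn units [-0.003 -0.004  0.007] F [ 0.3  0.4 -4.3] w 41.2
top a max [-19.9 -15.6  62.1  62.6] b [-50.6 -49.9  46.2  46.9]
slot b [-23.7 -21.9  23.1  24.5] 590
[39.1 39.3 59.2 59.3] [-26.2 -25.2  25.1  26.1]
(array([10.1, -0.2]), array([99.3, 54.1]), -0.4, 3464) 3.3883569790719106 [ 6.4 13.1 57.1 58.6] [-27.  -26.5  25.9  26.4]
t 8.33 pos [497.4 -34.8  63.5] head -18.78 shift units [0.001 0.067 0.459] turn units [-0.003 -0.004  0.007] F [ 0.1 -0.3 -4.3] w 41.0
```

View pics/w3.png

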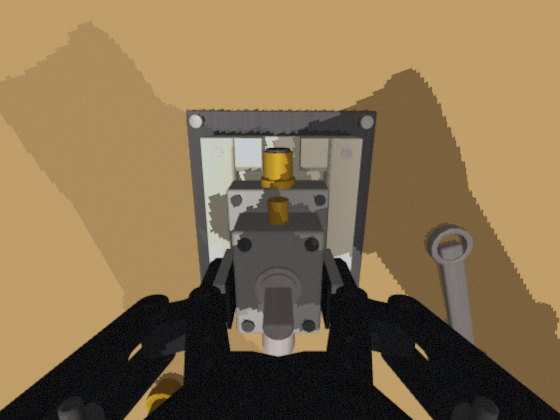

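Stub lies over the slot at (279,165), valve slightly to one side of the pocket by about 1.6 mm. I'll correct that while lowering.

Call:
{"method": "apply_moves", "body": {
  "moves": [
    [[0, 0.065, 0.1, 0, 0, 0.007], [0, 0, 0.15, 0, 0, 0], [0, 0, 0.1, 0, 0, 0], [0, 0, 0, 0, 0, 0], [0, 0, 0, 0, 0, 0]]
  ]
}}

```text
t: 8.75
eef_pos: [498.1, -36.2, 54.7]
tcp_rot: [[0.946, -0.325, 0.005], [-0.325, -0.946, 0.001], [0.004, -0.003, -1.0]]
contact_force: [-0.1, -0.1, -5.5]
gripper_width: 40.7
```

```bash
python3 - <<'E'
from h import *
go([496.9,-36.4,40.3],-19.0)
E
```

```text
t 8.75 pos [498.1 -36.2  54.7] head -18.98 shift units [-0.045  0.023  0.574] turn units [-0.005 -0.008  0.001] F [-0.1 -0.1 -5.5] w 40.7
```

Call:
{"method": "apply_moves", "body": {
  "moves": [
    [[-0.05, 0.02, 0.05, -0.005, -0.008, 0], [-0.01, 0, 0.1, 0, 0, 0], [-0.01, 0, 0.1, 0, 0, 0], [-0.01, 0, 0.1, 0, 0, 0], [0, 0, 0, 0, 0, 0]]
  ]
}}

```text
t: 9.17
eef_pos: [496.5, -36.1, 45.3]
tcp_rot: [[0.946, -0.325, 0.001], [-0.325, -0.946, -0.0], [0.001, -0.0, -1.0]]
contact_force: [0.3, 0.7, -4.1]
gripper_width: 41.2
```

```bash
python3 - <<'E'
from h import *
go([496.9,-36.4,40.3],-19.0)
E
```

```text
t 9.17 pos [496.5 -36.1  45.3] head -18.99 shift units [0.019 0.006 0.2  ] turn units [-0.    -0.002  0.   ] F [ 0.3  0.7 -4.1] w 41.2
```

In the pocket (underside about 20 mm), no contact force yet. Lowering the last 5 mm slowly.

Call:
{"method": "apply_moves", "body": {
  "moves": [
    [[0.01, 0, 0.07, 0, 0, 0], [0, 0, 0.06, 0, 0, 0], [0, 0, 0.05, 0, 0, 0], [0, 0, 0, 0, 0, 0], [0, 0, 0, 0, 0, 0]]
  ]
}}

```text
t: 9.58
eef_pos: [496.9, -36.1, 40.7]
tcp_rot: [[0.946, -0.325, 0.001], [-0.325, -0.946, -0.0], [0.001, 0.0, -1.0]]
contact_force: [-0.2, -0.3, -4.0]
gripper_width: 41.0
```

```bash
python3 - <<'E'
from h import *
go([496.9,-36.4,40.3],-19.0)
E
```

```text
t 9.58 pos [496.9 -36.1  40.7] head -18.98 shift units [0.005 0.01  0.015] turn units [ 0.    -0.002  0.001] F [-0.2 -0.3 -4. ] w 41.0
```

Call:
{"method": "apply_moves", "body": {
  "moves": [
    [[0, 0.01, 0.03, 0, 0, 0], [0, 0, 0.03, 0, 0, 0], [0, 0, 0, 0, 0, 0]]
  ]
}}

```text
t: 9.83
eef_pos: [496.9, -36.2, 40.7]
tcp_rot: [[0.946, -0.325, 0.001], [-0.325, -0.946, -0.001], [0.001, 0.0, -1.0]]
contact_force: [-0.4, -0.4, -5.0]
gripper_width: 41.1
```

Call:
{"method": "apply_moves", "body": {
  "moves": [
    [[0, 0, 0.06, 0, 0, 0], [0, 0, 0.06, 0, 0, 0]]
  ]
}}

```text
t: 10.0
eef_pos: [497.1, -36.2, 40.5]
tcp_rot: [[0.946, -0.325, 0.001], [-0.325, -0.946, -0.002], [0.002, 0.002, -1.0]]
contact_force: [-6.8, -0.8, 12.5]
gripper_width: 41.1
```

```bash
python3 - <<'E'
from h import *
go([496.9,-36.4,40.3],-19.0)
E
```

```text
t 10.0 pos [497.1 -36.2  40.5] head -18.99 shift units [-0.004  0.011  0.009] turn units [ 0.004 -0.003  0.   ] F [-6.8 -0.8 12.5] w 41.1
```

Floor contact at the expected height (underside about 15.2 mm, 12.5 N up). Releasing.

Call:
{"method": "apply_moves", "body": {
  "hand": 1,
  "moves": [
    [[0, 0, 0, 0, 0, 0], [0, 0, 0, 0, 0, 0], [0, 0, 0, 0, 0, 0], [0, 0, 0, 0, 0, 0], [0, 0, 0, 0, 0, 0], [0, 0, 0, 0, 0, 0]]
  ]
}}

```text
t: 10.5
eef_pos: [501.7, -36.2, 42.6]
tcp_rot: [[0.946, -0.325, 0.011], [-0.325, -0.946, -0.003], [0.011, -0.001, -1.0]]
contact_force: [-0.3, -0.5, -0.0]
gripper_width: 85.2
```

Call:
{"method": "apply_moves", "body": {
  "moves": [
    [[0, 0, -0.2, 0, 0, 0], [0, 0, -0.4, 0, 0, 0], [0, 0, -0.5, 0, 0, 0], [0, 0, -0.6, 0, 0, 0], [0, 0, -0.7, 0, 0, 0], [0, 0, -0.7, 0, 0, 0], [0, 0, -0.7, 0, 0, 0], [0, 0, -0.6, 0, 0, 0], [0, 0, -0.3, 0, 0, 0], [0, 0, 0, 0, 0, 0]]
  ]
}}

```text
t: 11.33
eef_pos: [500.3, -35.1, 170.8]
tcp_rot: [[0.946, -0.324, 0.013], [-0.324, -0.946, -0.002], [0.013, -0.002, -1.0]]
contact_force: [-0.3, -0.2, 0.3]
gripper_width: 85.5
```

```bash
python3 - <<'E'
from h import *
go([496.5,-281,150],-42)
p,d,i,C=cap("wrist"); W=cloud(d,i,C); save("w4",p); np.savez("w4.npz",p=p,W=W,C=C)
yaw=np.radians(-19.0); e=np.array([np.cos(yaw),np.sin(yaw)]); n=np.array([-e[1],e[0]])
D=W[...,:2]-np.array([498,-34.5]); a=D@e; b=D@n; Z=W[...,2]
q=lambda x:np.percentile(x,[.5,2,50,98,99.5]).round(1)
N=(abs(a)<80)&(abs(b)<65); V=N&(np.abs(a)<62)&(abs(b)<40)
AB=np.dstack([a,b,Z])
top=N&(Z>25)&(Z<29); print("top a",q(a[top]),"b",q(b[top&(abs(a)<40)]))
for lo,hi in ((33,40),(45,56),(62,71),(60,69),(72,100)):
    m=V&(Z>lo)&(Z<hi); 
    if m.sum()>20: print(lo,hi,rect(AB,m),np.median(Z[m]))
# flatness: plane fit of tower top and foot top
for lo,hi in ((34,40),(62,68)):
    m=V&(Z>lo)&(Z<hi)&(abs(b)<26); M=np.c_[a[m],b[m],np.ones(m.sum())]; c=np.linalg.lstsq(M,Z[m],rcond=None)[0]; r=abs(Z[m]-M@c)<1; c=np.linalg.lstsq(M[r],Z[m][r],rcond=None)[0]; print("plane slopes deg",np.degrees(c[:2]).round(2),c[2].round(1))
E
```

```text
t 11.33 pos [500.3 -35.1 170.8] head -18.89 shift units [3.03  9.356 0.851] turn units [-0.009 -0.024  0.77 ] F [-0.3 -0.2  0.3] w 85.5
top a [-60.9 -59.5   9.4  61.   62. ] b [-50.5 -49.9  11.9  46.5  47.1]
33 40 (array([ 9.6, -1.3]), array([98., 54.]), 0.5, 1348) 37.37621318421577
45 56 (array([-3.6, -6.1]), array([86.3, 40. ]), 9.1, 153) 52.50190953967473
62 71 (array([-8.5, -1.5]), array([73.1, 42.1]), 0.5, 2507) 65.64513809809537
60 69 (array([-10. ,  -1.5]), array([76.2, 42.1]), 0.5, 2606) 65.52864352348367
72 100 (array([-1.8, -1.4]), array([11.9,  8.1]), 89.5, 221) 92.24296417573663
plane slopes deg [-0.48 -0.2 ] 37.6
plane slopes deg [0.01 0.09] 65.6
```

View pics/w4.png

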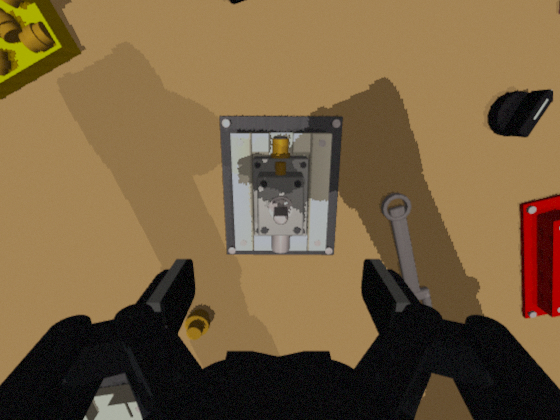

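The valve is seated: foot top 37.4 mm (expected 37), tower top 65.6 (65), slopes within about 0.5°, yaw within 0.5°, stub in the slot at (281,147). Knob is visible at (520,112). Going to it.

Call:
{"method": "apply_moves", "body": {
  "moves": [
    [[0.15, 0.5, 0, 0, -0.01, 0], [0.3, 1, 0.1, 0, -0.01, 0], [0.3, 1, 0.1, 0, 0, 0], [0.3, 1, 0.1, 0, 0, 0], [0.3, 1, 0.1, 0, 0, 0], [0.3, 1, 0.1, 0, 0, 0], [0.3, 1, 0.1, 0, 0, 0], [0.3, 1, 0.1, 0, 0, 0.2], [0, 0.6, 0, 0, 0, 0.2], [0, 0.3, 0, 0, 0, 0.2], [0, 0, 0, 0, 0, 0.15], [0, 0, 0, 0, 0, 0]]
  ]
}}

```text
t: 12.38
eef_pos: [473.3, -256.7, 136.9]
tcp_rot: [[0.742, -0.671, -0.02], [-0.67, -0.742, 0.012], [-0.023, 0.005, -1.0]]
contact_force: [-0.1, 1.1, -0.1]
gripper_width: 85.4
```

```bash
python3 - <<'E'
from h import *
p,d,i,C=cap("wrist"); W=cloud(d,i,C); save("w5",p); np.savez("w5.npz",p=p,W=W,C=C)
near=np.hypot(W[...,0]-496,W[...,1]+281)<32
for lo,hi in ((10,18),(31,40),(20,40)):
    m=near&(W[...,2]>lo)&(W[...,2]<hi)
    if m.sum()>10: print(lo,hi,rect(W,m),np.median(W[m][:,2]),W[m].mean(0).round(1))
m=near&(W[...,2]>31)&(p.min(-1)>90); print("line",rect(W,m),W[m].mean(0)) if m.sum()>3 else 0
m=near&(W[...,2]>10)&(W[...,2]<18); (c,r)=cv2.minEnclosingCircle(W[m][:,:2].astype(np.float32)); print("circle",c,r)
go([496.5,-281,80],-42)
E
```

```text
10 18 (array([ 498.4, -284.6]), array([41.4, 39.5]), 48.5, 1066) 15.06605328282356 [ 499.1 -284.8   14.9]
31 40 (array([ 498.7, -284.9]), array([43. , 11.8]), -42.3, 686) 35.82659021461633 [ 498.4 -284.3   35.8]
20 40 (array([ 498.7, -284.9]), array([43.1, 11.8]), -42.2, 701) 35.80866906214274 [ 498.7 -284.6   35.6]
line (array([ 500.8, -287.4]), array([17.8,  0.9]), -41.9, 37) [ 501.88534602 -288.22595893   36.56001409]
circle (498.12469482421875, -284.3678283691406) 21.11973762512207
t 12.43 pos [ 473.  -256.8  136.7] head -41.95 shift units [1.399 0.079 2.235] turn units [0.01  0.045 0.002] F [-0.4 -0.6 -1.1] w 85.5
```

View pics/w5.png

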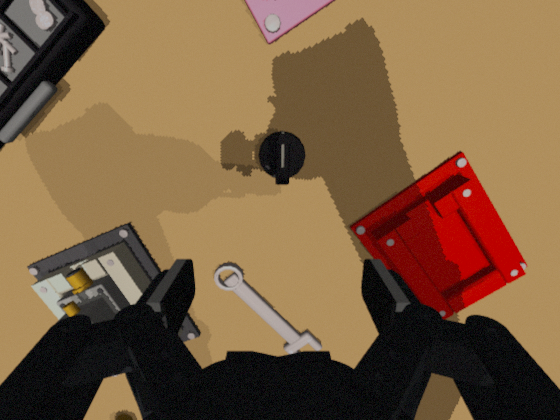

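```bash
python3 - <<'E'
from h import *
z=np.load("w5.npz"); z4=np.load("w4.npz")
f=lambda p,u,v:cv2.resize(cv2.convertScaleAbs(p[v-32:v+33,u-32:u+33],alpha=2.2),(390,390),interpolation=cv2.INTER_NEAREST)
save("c6",np.hstack([f(z["p"],282,157),f(z4["p"],522,112)]))
W=z["W"]; c=np.array([498.2,-284.4]); h=np.radians(-42.2); e=np.array([np.cos(h),np.sin(h)]); n=np.array([-e[1],e[0]])
D=W[...,:2]-c; a=D@e;b=D@n; m=(np.hypot(a,b)<30)&(W[...,2]>31)
for x in range(-24,26,4):
    k=m&(a>=x)&(a<x+4); print(x,k.sum(),b[k].min().round(1) if k.any() else '',b[k].max().round(1) if k.any() else '',z["p"][k].min(-1).max() if k.any() else '')
E
```

```text
-24 1645 -22.0 18.6 61
-20 3120 -24.6 25.3 59
-16 2663 -19.8 26.0 45
-12 69 -5.3 5.8 31
-8 61 -5.2 5.8 102
-4 65 -5.2 5.8 111
0 72 -6.0 5.8 114
4 74 -5.9 5.8 111
8 72 -5.9 5.8 111
12 69 -5.8 5.8 113
16 49 -4.1 4.1 30
20 16 -2.4 2.5 67
24 0
```

View pics/c6.png

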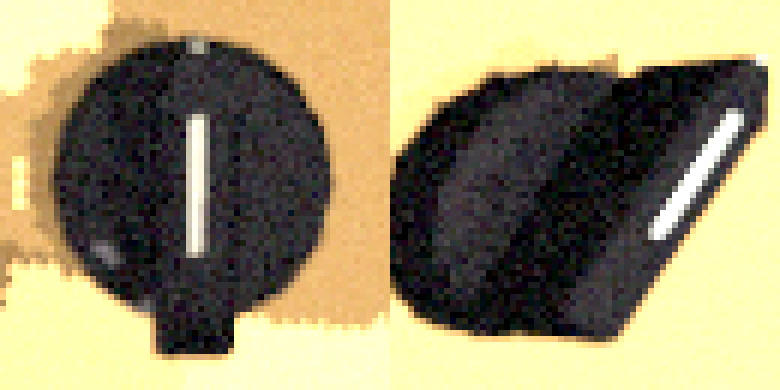

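The nose tapers at the upper end in the left crop (half-width falls from 5.8 to 2.4 mm), so the pointer heads at -42.2°. Knob centre is (498.1, -284.4).

Call:
{"method": "apply_moves", "body": {
  "moves": [
    [[0.4, 0.05, 0.3, 0.01, 0.03, 0], [0.5, 0.05, 0.6, 0, 0, 0], [0.4, 0, 0.6, 0, 0, 0], [0.1, 0, 0.6, 0, 0, 0], [0, 0, 0.4, 0, 0, 0], [0, 0, 0.2, 0, 0, 0], [0, 0, 0, 0, 0, 0]]
  ]
}}

```text
t: 13.02
eef_pos: [498.0, -276.5, 63.2]
tcp_rot: [[0.758, -0.652, -0.008], [-0.652, -0.758, 0.01], [-0.013, -0.002, -1.0]]
contact_force: [0.1, -0.1, 1.7]
gripper_width: 85.1
```

```bash
python3 - <<'E'
from h import *
go([498.1,-284.4,16],-42.2)
E
```

```text
t 13.02 pos [ 498.  -276.5   63.2] head -40.7 shift units [0.232 0.24  1.886] turn units [-0.004  0.024  0.05 ] F [ 0.1 -0.1  1.7] w 85.1
```

Call:
{"method": "apply_moves", "body": {
  "moves": [
    [[0.23, 0.24, 0.2, 0, 0.024, 0.05], [0, 0, 0.3, 0, 0, 0], [0, 0, 0.3, 0, 0, 0], [0, 0, 0.2, 0, 0, 0], [0, 0, 0, 0, 0, 0]]
  ]
}}

```text
t: 13.43
eef_pos: [499.2, -284.9, 37.7]
tcp_rot: [[0.741, -0.672, 0.005], [-0.672, -0.741, -0.0], [0.004, -0.003, -1.0]]
contact_force: [-0.1, -1.1, -0.3]
gripper_width: 85.8
```

```bash
python3 - <<'E'
from h import *
go([498.1,-284.4,16],-42.2)
E
```

```text
t 13.43 pos [ 499.2 -284.9   37.7] head -42.19 shift units [-0.051  0.017  0.869] turn units [-0.006 -0.007  0.   ] F [-0.1 -1.1 -0.3] w 85.8
```

Call:
{"method": "apply_moves", "body": {
  "moves": [
    [[-0.05, 0.02, 0.2, -0.006, -0.007, 0], [-0.02, 0, 0.25, 0, 0, 0], [-0.02, 0, 0.25, 0, 0, 0], [0, 0, 0.15, 0, 0, 0], [0, 0, 0, 0, 0, 0], [0, 0, 0, 0, 0, 0]]
  ]
}}

```text
t: 13.93
eef_pos: [497.4, -283.5, 14.4]
tcp_rot: [[0.741, -0.671, -0.0], [-0.671, -0.741, -0.0], [0.0, 0.0, -1.0]]
contact_force: [-0.3, -0.1, 0.4]
gripper_width: 85.3
```

```bash
python3 - <<'E'
from h import *
go([498.1,-284.4,16],-42.2)
E
```

```text
t 13.93 pos [ 497.4 -283.5   14.4] head -42.15 shift units [ 0.045  0.008 -0.063] turn units [ 0.    -0.     0.002] F [-0.3 -0.1  0.4] w 85.3
```

Call:
{"method": "apply_moves", "body": {
  "moves": [
    [[0.045, 0, -0.1, 0, 0, 0], [0, 0, 0, 0, 0, 0], [0, 0, 0, 0, 0, 0]]
  ]
}}

```text
t: 14.18
eef_pos: [498.6, -284.4, 17.4]
tcp_rot: [[0.741, -0.671, 0.0], [-0.671, -0.741, -0.0], [0.001, 0.0, -1.0]]
contact_force: [-0.2, -0.4, 0.7]
gripper_width: 85.3
```

```bash
python3 - <<'E'
from h import *
go([498.1,-284.4,16],-42.2)
E
```

```text
t 14.18 pos [ 498.6 -284.4   17.4] head -42.15 shift units [-0.014  0.014  0.055] turn units [ 0.    -0.001  0.002] F [-0.2 -0.4  0.7] w 85.3
```

Call:
{"method": "apply_moves", "body": {
  "hand": 0,
  "moves": [
    [[-0.01, 0.01, 0.04, 0, 0, 0], [0, 0, 0, 0, 0, 0], [0, 0, 0, 0, 0, 0], [0, 0, 0, 0, 0, 0], [0, 0, 0, 0, 0, 0], [0, 0, 0, 0, 0, 0], [0, 0, 0, 0, 0, 0], [0, 0, 0, 0, 0, 0], [0, 0, 0, 0, 0, 0]]
  ]
}}

```text
t: 14.93
eef_pos: [499.2, -285.0, 17.6]
tcp_rot: [[0.741, -0.671, 0.003], [-0.671, -0.741, -0.002], [0.003, -0.0, -1.0]]
contact_force: [-0.1, 0.4, -0.1]
gripper_width: 10.8
```

```bash
python3 - <<'E'
from h import *
go([498.1,-284.4,16],-42.2)
E
```

```text
t 14.93 pos [ 499.2 -285.    17.6] head -42.15 shift units [-0.047  0.012  0.063] turn units [-0.001 -0.006  0.002] F [-0.1  0.4 -0.1] w 10.8
```

Call:
{"method": "apply_moves", "body": {
  "moves": [
    [[0, 0, -0.2, 0, 0, 0], [0, 0, -0.5, 0, 0, 0], [0, 0, -0.8, 0, 0, 0], [0, 0, -0.8, 0, 0, 0], [0, 0, -0.8, 0, 0, 0], [0, 0, -0.8, 0, 0, 0], [0, 0, -0.8, 0, 0, 0], [0, 0, -0.5, 0, 0, 0], [0, 0, -0.2, 0, 0, 0], [0, 0, 0, 0, 0, 0]]
  ]
}}

```text
t: 15.77
eef_pos: [496.2, -283.3, 158.1]
tcp_rot: [[0.742, -0.671, -0.004], [-0.671, -0.742, 0.002], [-0.004, 0.001, -1.0]]
contact_force: [0.5, -0.2, -0.5]
gripper_width: 10.6
```

```bash
python3 - <<'E'
from h import *
go([403,-3,160],-18.6)
go([497.9,-36,160],-18.6)
E
```

```text
t 15.77 pos [ 496.2 -283.3  158.1] head -42.11 shift units [-10.283  -5.817  -0.041] turn units [ 0.001  0.008 -0.784] F [ 0.5 -0.2 -0.5] w 10.6
t 15.77 pos [ 496.2 -283.3  158.1] head -42.11 shift units [-6.581 -7.383 -0.058] turn units [ 0.001  0.008 -0.784] F [ 0.5 -0.2 -0.5] w 10.6
```

Call:
{"method": "apply_moves", "body": {
  "moves": [
    [[-0.3, -0.2, 0, 0, 0, 0], [-0.7, -0.5, 0, 0, 0, 0], [-0.95, -0.6, 0, 0, 0, 0], [-0.95, -0.6, 0, 0, 0, 0], [-0.95, -0.6, 0, 0, 0, 0], [-0.95, -0.6, 0, 0, 0, 0], [-0.95, -0.6, 0, 0, 0, 0], [-0.95, -0.6, 0, 0, 0, 0], [-0.95, -0.6, 0, 0, 0, -0.1], [-0.7, -0.5, 0, 0, 0, -0.2], [-0.3, -0.2, 0, 0, 0, -0.2], [0, 0, 0, 0, 0, -0.2]]
  ]
}}

```text
t: 16.77
eef_pos: [408.7, -16.9, 144.9]
tcp_rot: [[0.938, -0.346, -0.032], [-0.345, -0.938, 0.008], [-0.033, 0.004, -0.999]]
contact_force: [0.5, -0.3, -1.0]
gripper_width: 10.5
```

Call:
{"method": "apply_moves", "body": {
  "moves": [
    [[0, 0, 0, 0, 0, -0.08], [0, 0, 0, 0, 0, 0], [0, 0, 0, 0, 0, 0]]
  ]
}}

```text
t: 17.02
eef_pos: [403.5, -13.2, 141.7]
tcp_rot: [[0.954, -0.296, -0.04], [-0.296, -0.955, 0.009], [-0.041, 0.004, -0.999]]
contact_force: [0.5, -1.1, -0.3]
gripper_width: 10.9
```

```bash
python3 - <<'E'
from h import *
go([497.9,-36,115],-18.6)
p,d,i,C=cap("wrist"); W=cloud(d,i,C); save("w7",p); np.savez("w7.npz",p=p,W=W,C=C)
yaw=np.radians(-19.0); e=np.array([np.cos(yaw),np.sin(yaw)]); n=np.array([-e[1],e[0]])
D=W[...,:2]-np.array([498,-34.5]); a=D@e; b=D@n; Z=W[...,2]; AB=np.dstack([a,b,Z])
V=(abs(a)<62)&(abs(b)<40)
for lo,hi in ((34,40),(62,71),(86,97)):
    m=V&(Z>lo)&(Z<hi)
    if m.sum()>15: print(lo,hi,rect(AB,m),np.median(Z[m]))
s=robot.observe(); T=(W-s["eef_pos"])@s["tcp_rot"]; q=lambda x:np.percentile(x,[1,50,99]).round(1)
h=(np.hypot(T[...,0],T[...,1])<30); 
print(np.histogram(T[...,2][h],bins=np.arange(-40,24,4)))
m=h&(T[...,2]>0)&(T[...,2]<8); print("skirt",rect(T,m),cv2.minEnclosingCircle(T[m][:,:2].astype(np.float32)),q(T[m][:,2]))
m=h&(T[...,2]>-22)&(T[...,2]<-12); print("bar",rect(T,m),q(T[m][:,2]))
E
```

```text
t 17.02 pos [403.5 -13.2 141.7] head -17.21 shift units [ 3.915 -0.249  0.907] turn units [0.008 0.079 0.047] F [ 0.5 -1.1 -0.3] w 10.9
34 40 (array([ 6.9, -1.3]), array([94.6, 54.1]), 0.2, 2057) 37.44655496347448
62 71 (array([-8.6, -1.5]), array([73.1, 42.1]), 0.4, 5143) 65.62185671294111
86 97 (array([-2. , -1.5]), array([11.4,  7.8]), -89.0, 248) 93.34250524758747
(array([ 538,  178,  323,  297,  245, 1830,  275,  233,  166,   69,  916,
        277,  224,   99,    0]), array([-40, -36, -32, -28, -24, -20, -16, -12,  -8,  -4,   0,   4,   8,
        12,  16,  20]))
skirt (array([10.6, -0.5]), array([41.9, 21.8]), 89.7, 1193) ((1.3921390771865845, -0.4708290100097656), 20.984487533569336) [0.8 2.6 7.7]
bar (array([-0.4,  0.5]), array([37. , 36.9]), -40.7, 2242) [-21.7 -18.4 -12.3]
```

View pics/w7.png

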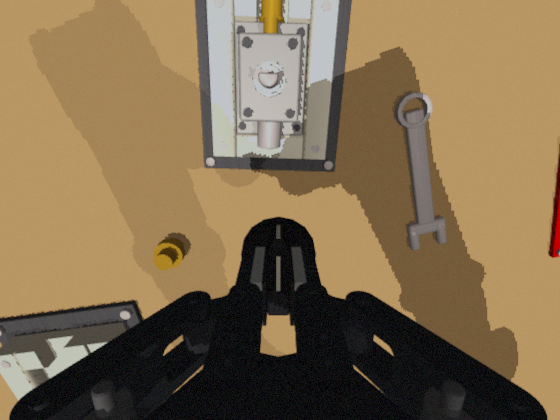

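```bash
python3 - <<'E'
from h import *
from scipy.optimize import least_squares
z=np.load("w7.npz"); W=z["W"]; s=robot.observe(); T=(W-s["eef_pos"])@s["tcp_rot"]
m=(np.hypot(T[...,0],T[...,1])<30)&(T[...,2]>0)&(T[...,2]<8)
P=T[m]; th=np.degrees(np.arctan2(P[:,1],P[:,0])); r=np.hypot(P[:,0],P[:,1]); E=[]
for t in range(0,72,3):
    k=(abs(th-(t-36))<1.5)
    if k.sum()>3: j=np.argmax(r*k); E.append(P[j,:2])
E=np.array(E)
f=least_squares(lambda c:np.hypot(E[:,0]-c[0],E[:,1]-c[1])-c[2],[0,0,21.5]); print("free",f.x)
for R in (21.3,21.7,22): print(R,least_squares(lambda c:np.hypot(E[:,0]-c[0],E[:,1]-c[1])-R,[0,0]).x)
B=(abs(T[...,1])<7)&(abs(T[...,0])<26)&(T[...,2]>-21)&(T[...,2]<-15); Q=T[B]
for lo in range(-24,26,4):
    k=(Q[:,0]>=lo)&(Q[:,0]<lo+4)
    if k.any(): print(lo,k.sum(),Q[k,0].max().round(1),Q[k,1].min().round(1),Q[k,1].max().round(1),np.median(Q[k,2]).round(1))
E
```

```text
free [ 3.12172851 -0.31035151 17.66220915]
21.3 [-0.78207196 -0.22567394]
21.7 [-1.20607357 -0.21655216]
22 [-1.52351214 -0.20972706]
-24 35 -20.0 -5.9 5.0 -18.1
-20 145 -16.0 -5.9 5.0 -18.6
-16 145 -12.0 -5.8 4.9 -18.6
-12 155 -8.0 -5.8 4.9 -18.6
-8 146 -4.0 -5.7 4.8 -18.6
-4 158 -0.0 -5.7 4.8 -18.8
0 156 4.0 -5.6 4.8 -18.6
4 161 8.0 -5.6 4.7 -18.6
8 207 11.9 -7.0 7.0 -18.6
12 194 16.0 -6.0 5.6 -18.3
16 143 20.0 -5.0 4.1 -17.6
20 47 21.9 -3.1 2.2 -16.4
```

In view: valve with D-shaft at (270,77), knob held square with its nose up at (280,225). Shaft is at (497.7, -35.9) at yaw -18.7°, and the knob is about 0.6 mm behind the TCP. Moving over the shaft.

Call:
{"method": "apply_moves", "body": {
  "moves": [
    [[0.2, 0, -0.1, 0.008, 0.04, 0.04], [0.5, 0, 0, 0, 0.03, 0], [0.7, -0.05, 0, 0, 0, 0], [0.7, -0.05, 0, 0, 0, 0], [0.7, -0.05, 0, 0, 0, 0], [0.5, -0.05, 0, 0, 0, 0], [0.2, 0, 0, 0, 0, 0], [0, 0, 0, 0, 0, 0], [0, 0, 0, 0, 0, 0]]
  ]
}}

```text
t: 17.82
eef_pos: [495.6, -43.1, 142.1]
tcp_rot: [[0.943, -0.332, 0.004], [-0.332, -0.943, -0.003], [0.005, 0.001, -1.0]]
contact_force: [0.3, -0.4, -0.6]
gripper_width: 10.4
```

```bash
python3 - <<'E'
from h import *
go([498.1,-36.5,118],-18.7)
E
```

```text
t 17.82 pos [495.6 -43.1 142.1] head -19.37 shift units [ 0.001 -0.283  0.963] turn units [ 0.003 -0.009 -0.022] F [ 0.3 -0.4 -0.6] w 10.4
```

Call:
{"method": "apply_moves", "body": {
  "moves": [
    [[0, -0.28, 0.1, 0.003, -0.009, -0.022], [0, 0, 0.25, 0, 0, 0], [0, 0, 0.25, 0, 0, 0], [0, 0, 0.1, 0, 0, 0], [0, 0, 0, 0, 0, 0], [0, 0, 0, 0, 0, 0]]
  ]
}}

```text
t: 18.32
eef_pos: [494.9, -35.0, 122.1]
tcp_rot: [[0.948, -0.319, -0.004], [-0.319, -0.948, -0.0], [-0.003, 0.001, -1.0]]
contact_force: [0.4, 0.1, -1.3]
gripper_width: 10.0
```

```bash
python3 - <<'E'
from h import *
go([498.1,-36.5,114],-18.7)
E
```

```text
t 18.32 pos [494.9 -35.  122.1] head -18.58 shift units [0.141 0.017 0.323] turn units [0.002 0.006 0.004] F [ 0.4  0.1 -1.3] w 10.0
```

Call:
{"method": "apply_moves", "body": {
  "moves": [
    [[0.14, 0.02, 0.1, 0, 0.006, 0.004], [0, 0, 0.1, 0, 0, 0], [0, 0, 0, 0, 0, 0], [0, 0, 0, 0, 0, 0]]
  ]
}}

```text
t: 18.65
eef_pos: [498.3, -36.9, 116.8]
tcp_rot: [[0.947, -0.321, 0.0], [-0.321, -0.947, -0.002], [0.001, 0.002, -1.0]]
contact_force: [0.0, 0.2, 0.7]
gripper_width: 10.5
```

```bash
python3 - <<'E'
from h import *
go([498.1,-36.5,112],-18.7)
p,d,i,C=cap("wrist"); W=cloud(d,i,C); np.savez("w8.npz",p=p,W=W,C=C)
s=robot.observe(); T=(W-s["eef_pos"])@s["tcp_rot"]; Z=W[...,2]
# knob bar and valve foot/inlet in the same tool frame
m=(abs(T[...,0])<75)&(abs(T[...,1])<32)&(Z>34)&(Z<40); 
if m.sum()>20: print("foot",rect(T,m),T[m][:,0].max().round(1),np.percentile(T[m][:,1],[1,99]).round(1))
m=(abs(T[...,0])<75)&(abs(T[...,1])<32)&(Z>62)&(Z<67); 
if m.sum()>20: print("tower",rect(T,m),T[m][:,0].max().round(1),np.percentile(T[m][:,1],[1,99]).round(1))
m=(abs(T[...,1])<7)&(abs(T[...,0])<26)&(T[...,2]>-21)&(T[...,2]<-15); print("bar max x",T[m][:,0].max().round(1), T[m][:,0].min().round(1))
m=(np.hypot(T[...,0],T[...,1])<30)&(T[...,2]>0)&(T[...,2]<8); print("skirt",np.percentile(T[m][:,0],99.8).round(1),np.percentile(T[m][:,1],[.3,99.7]).round(1))
E
```

```text
t 18.65 pos [498.3 -36.9 116.8] head -18.72 shift units [-0.012 -0.014  0.19 ] turn units [ 0.003 -0.001 -0.001] F [0.  0.2 0.7] w 10.5
foot (array([18.1, -1. ]), array([76.6, 54.1]), -0.2, 1632) 56.4 [-27.7  25.7]
tower (array([12.4, -1.3]), array([42.4, 30.2]), 87.9, 1801) 27.1 [-21.4  19.5]
bar max x 22.2 -21.9
skirt 21.3 [-21.2  20.3]
```

Shaft is about 0.5 mm off along -x and -y in the tool frame, which is within reach of the chamfer. Correcting and lowering gently.

Call:
{"method": "apply_moves", "body": {
  "moves": [
    [[-0.02, -0.02, 0.1, 0, 0, 0], [-0.01, 0, 0.1, 0, 0, 0], [0, 0, 0, 0, 0, 0]]
  ]
}}

```text
t: 18.95
eef_pos: [497.9, -36.3, 111.6]
tcp_rot: [[0.947, -0.321, 0.001], [-0.321, -0.947, -0.002], [0.001, 0.001, -1.0]]
contact_force: [-0.2, 0.0, -0.4]
gripper_width: 10.7
```

```bash
python3 - <<'E'
from h import *
go([497.9,-36.3,105],-18.7)
E
```

```text
t 18.95 pos [497.9 -36.3 111.6] head -18.74 shift units [-0.001  0.002  0.266] turn units [ 0.003 -0.003 -0.001] F [-0.2  0.  -0.4] w 10.7
```

Call:
{"method": "apply_moves", "body": {
  "moves": [
    [[0, 0, 0.1, 0, 0, 0], [-0.01, 0, 0.08, 0, 0, 0], [0, 0, 0, 0, 0, 0]]
  ]
}}

```text
t: 19.2
eef_pos: [498.0, -36.1, 106.8]
tcp_rot: [[0.947, -0.321, 0.002], [-0.321, -0.947, -0.002], [0.002, 0.001, -1.0]]
contact_force: [-0.5, -0.4, -0.2]
gripper_width: 10.6
```

```bash
python3 - <<'E'
from h import *
go([497.9,-36.3,99],-18.7); print(robot.observe()["moment"].round(2))
E
```

```text
t 19.2 pos [498.  -36.1 106.8] head -18.74 shift units [-0.003  0.007  0.311] turn units [ 0.002 -0.004 -0.001] F [-0.5 -0.4 -0.2] w 10.6
[-0.05 -0.1   0.04]
```

Already about 4 mm onto the shaft with no force, so the flats match. Continuing.

Call:
{"method": "apply_moves", "body": {
  "moves": [
    [[0, 0, 0.1, 0, 0, 0], [0, 0, 0.1, 0, 0, 0], [0, 0, 0.1, 0, 0, 0], [0, 0, 0, 0, 0, 0]]
  ]
}}

```text
t: 19.53
eef_pos: [498.1, -36.1, 98.4]
tcp_rot: [[0.947, -0.321, 0.002], [-0.321, -0.947, -0.002], [0.002, 0.001, -1.0]]
contact_force: [-0.0, -0.9, -0.0]
gripper_width: 10.5
```

```bash
python3 - <<'E'
from h import *
go([497.9,-36.3,90.5],-18.7); print(robot.observe()["moment"].round(2))
E
```

```text
t 19.53 pos [498.1 -36.1  98.4] head -18.74 shift units [-0.004  0.008  0.318] turn units [ 0.002 -0.004 -0.001] F [-0.  -0.9 -0. ] w 10.5
[ 0.05 -0.02 -0.02]
```

Call:
{"method": "apply_moves", "body": {
  "moves": [
    [[0, 0, 0.1, 0, 0, 0], [0, 0, 0.1, 0, 0, 0], [0, 0, 0, 0, 0, 0]]
  ]
}}

```text
t: 19.78
eef_pos: [498.4, -36.1, 94.7]
tcp_rot: [[0.947, -0.321, 0.002], [-0.321, -0.947, -0.002], [0.003, 0.002, -1.0]]
contact_force: [-1.6, -0.0, 6.8]
gripper_width: 10.2
```

Call:
{"method": "apply_moves", "body": {
  "moves": [
    [[0, 0, 0.1, 0, 0, 0], [0, 0, 0.1, 0, 0, 0]]
  ]
}}

```text
t: 19.95
eef_pos: [498.5, -36.1, 91.5]
tcp_rot: [[0.947, -0.321, 0.002], [-0.321, -0.947, -0.004], [0.003, 0.003, -1.0]]
contact_force: [-2.8, 0.1, 8.4]
gripper_width: 10.4
```

Call:
{"method": "apply_moves", "body": {
  "moves": [
    [[0, 0, 0.1, 0, 0, 0], [0, 0, 0.1, 0, 0, 0]]
  ]
}}

```text
t: 20.12
eef_pos: [498.6, -36.1, 89.6]
tcp_rot: [[0.947, -0.321, 0.002], [-0.321, -0.947, -0.005], [0.004, 0.004, -1.0]]
contact_force: [-7.1, -0.7, 22.7]
gripper_width: 10.9
```

```bash
python3 - <<'E'
from h import *
go([497.9,-36.3,90.5],-18.7); print(robot.observe()["moment"].round(2))
E
```

```text
t 20.12 pos [498.6 -36.1  89.6] head -18.75 shift units [-0.026  0.016 -0.038] turn units [ 0.008 -0.008 -0.002] F [-7.1 -0.7 22.7] w 10.9
[-0.03  1.64  0.05]
```

```bash
python3 - <<'E'
from h import *
p,d,i,C=cap("wrist"); W=cloud(d,i,C); save("w9",p)
s=robot.observe(); T=(W-s["eef_pos"])@s["tcp_rot"]; Z=W[...,2]
h=(np.hypot(T[...,0],T[...,1])<24)
m=h&(T[...,2]>-1)&(T[...,2]<7)&(abs(T[...,1])<18)&(T[...,0]>8); print("skirt top z",np.median(Z[m]).round(1))
m=(abs(T[...,1])<4)&(abs(T[...,0])<20)&(T[...,2]>-23)&(T[...,2]<-13); print("bar top z",np.median(Z[m]).round(1))
for lo,hi in ((34,40),(62,68)):
    m=(abs(T[...,0])<75)&(abs(T[...,1])<32)&(Z>lo)&(Z<hi); print(lo,rect(T,m),np.median(Z[m]).round(1))
go([497.9,-36.3,90.5],-18.7)
E
```

```text
skirt top z 87.0
bar top z 108.1
34 (array([19.8, -0.1]), array([76. , 54.2]), 0.2, 1961) 37.4
62 (array([15.3, -0.1]), array([42.1, 23.8]), -89.3, 1522) 65.4
t 20.17 pos [498.6 -36.1  89.7] head -18.74 shift units [-0.023  0.015 -0.033] turn units [ 0.008 -0.008 -0.001] F [-5.2  0.2 14.6] w 10.6
```

View pics/w9.png

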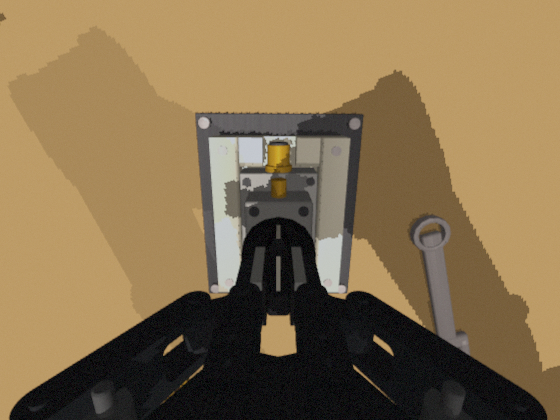

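Skirt top 87.0 mm and bar top 108.1 mm match "fully on, fully in" (87/108), and the nose points to the inlet. The force eased from 22.7 N to 14.6 N, so I'll push a bit more and check that it holds.

Call:
{"method": "apply_moves", "body": {
  "moves": [
    [[-0.02, 0.01, 0.14, 0, 0, 0], [-0.02, 0, 0.16, 0, 0, 0]]
  ]
}}

```text
t: 20.33
eef_pos: [498.8, -36.1, 89.4]
tcp_rot: [[0.947, -0.322, 0.005], [-0.321, -0.947, -0.009], [0.007, 0.007, -1.0]]
contact_force: [-10.3, -0.5, 30.1]
gripper_width: 10.7
```

```bash
python3 - <<'E'
from h import *
for k in range(6):
    s=robot.observe(); print(round(s["t"],2),s["eef_pos"].round(2),s["contact_force"].round(1),s["moment"].round(2)); eyes.capture("top")
E
```

```text
20.33 [498.75 -36.1   89.4 ] [-10.3  -0.5  30.1] [-0.16  2.31 -0.01]
20.38 [498.7  -36.1   89.46] [-9.2 -0.4 24.6] [-0.09  1.99 -0.01]
20.43 [498.7  -36.1   89.46] [-9.  -1.  24.9] [-0.06  2.02 -0.01]
20.48 [498.71 -36.11  89.48] [-8.7  0.4 25.7] [-0.08  2.04  0.01]
20.53 [498.7  -36.1   89.48] [-8.7 -0.2 24.6] [-0.1   1.98 -0.11]
20.58 [498.7  -36.09  89.48] [-9.2  0.4 25.4] [-0.08  2.01 -0.01]
```

Call:
{"method": "apply_moves", "body": {
  "moves": [
    [[-0.08, 0.01, 0.15, 0, 0, 0]]
  ]
}}

```text
t: 20.72
eef_pos: [498.5, -36.1, 89.6]
tcp_rot: [[0.947, -0.322, 0.009], [-0.322, -0.947, -0.011], [0.012, 0.008, -1.0]]
contact_force: [-3.9, -0.3, 17.6]
gripper_width: 10.9
```

```bash
python3 - <<'E'
from h import *
p,d,i,C=cap("wrist"); W=cloud(d,i,C); Z=W[...,2]
s=robot.observe(); T=(W-s["eef_pos"])@s["tcp_rot"]
for k in range(3):
    s=robot.observe(); print(round(s["t"],2),s["eef_pos"].round(2),s["contact_force"].round(1),s["moment"].round(2)); p2,d2,i2,C2=cap("top")
for lo,hi in ((34,40),(62,68)):
    m=(T[...,0]>-10)&(T[...,0]<60)&(abs(T[...,1])<26)&(Z>lo)&(Z<hi); M=np.c_[T[m][:,:2],np.ones(m.sum())]; r=np.ones(m.sum(),bool)
    for _ in range(3): c=np.linalg.lstsq(M[r],Z[m][r],rcond=None)[0]; r=abs(Z[m]-M@c)<.8
    print("slopes deg",np.degrees(c[:2]).round(2),rect(T,m))
m=(abs(T[...,1])<4)&(abs(T[...,0])<20)&(T[...,2]>-23)&(T[...,2]<-13); print("bar top z",np.median(Z[m]).round(1))
E
```

```text
20.77 [498.51 -36.08  89.58] [-5.1 -0.8 20.1] [-0.17  1.26  0.02]
20.82 [498.56 -36.04  89.59] [-5.4 -1.4 19.7] [-0.16  1.27 -0.05]
20.87 [498.54 -36.06  89.58] [-5.9 -0.1 19.6] [-0.21  1.3   0.02]
slopes deg [-1.05  0.  ] (array([23.5, -0. ]), array([66.8, 52. ]), -0.1, 1757)
slopes deg [-1.62 -0.03] (array([15.1, -0.2]), array([42.1, 23.8]), -90.0, 1519)
bar top z 108.2
```

```bash
cat >> h.py <<'E'
def tilt(W,o=(498.1,-35.9),yaw=-18.7,amin=5):
    y=np.radians(yaw); e=np.array([np.cos(y),np.sin(y)]); n=np.array([-e[1],e[0]]); D=W[...,:2]-np.array(o); a=D@e; b=D@n; Z=W[...,2]
    for nm,m in (("tower",(a>amin)&(a<26)&(abs(b)<19)&(abs(Z-65.4)<3)),("foot",(a>30)&(a<39)&(abs(b)<25)&(abs(Z-37.4)<3)),("nest",(a>46)&(a<60)&(abs(b)>18)&(abs(b)<45)&(abs(Z-27.3)<3)),("nestside",(a>0)&(a<60)&(abs(b)>33)&(abs(b)<45)&(abs(Z-27.3)<3)),("bench",(a>85)&(a<200)&(abs(b)<80)&(abs(Z)<5))):
        if m.sum()<30: continue
        M=np.c_[a[m],b[m],np.ones(m.sum())]; r=np.ones(m.sum(),bool)
        for _ in range(4): c=np.linalg.lstsq(M[r],Z[m][r],rcond=None)[0]; r=abs(Z[m]-M@c)<.8
        print(nm,r.sum(),"slope a,b deg",np.degrees(c[:2]).round(2),"median z",np.median(Z[m]).round(2))
E
python3 - <<'E'
from h import *
for f in ("w4","w7","w8"): print(f); tilt(np.load(f+".npz")["W"])
p,d,i,C=cap("wrist"); print("now"); tilt(cloud(d,i,C)); go([498.1,-36.2,90],-18.7)
E
```

```text
w4
tower 649 slope a,b deg [-0.5  0.4] median z 65.65
foot 303 slope a,b deg [-1.84  0.04] median z 37.6
nest 565 slope a,b deg [ 0.17 -0.01] median z 27.49
nestside 1092 slope a,b deg [-0.02 -0.01] median z 27.59
bench 12454 slope a,b deg [-0.04 -0.  ] median z 0.52
w7
tower 1272 slope a,b deg [0.09 0.12] median z 65.64
foot 385 slope a,b deg [-7.56  0.  ] median z 37.59
nest 719 slope a,b deg [ 0.37 -0.17] median z 27.45
nestside 1796 slope a,b deg [0.12 0.01] median z 27.54
w8
tower 1064 slope a,b deg [0.26 0.11] median z 65.64
foot 486 slope a,b deg [-3.86 -0.02] median z 37.56
nest 846 slope a,b deg [-1.4  -0.06] median z 27.53
nestside 1664 slope a,b deg [ 0.2  -0.02] median z 27.6
bench 15088 slope a,b deg [-0.05  0.01] median z 0.5
now
tower 793 slope a,b deg [ 0.17 -0.3 ] median z 65.66
foot 593 slope a,b deg [-2.3  -0.23] median z 37.62
nest 1109 slope a,b deg [ 0.32 -0.02] median z 27.44
nestside 2116 slope a,b deg [ 0.04 -0.02] median z 27.54
bench 16917 slope a,b deg [-0.02 -0.01] median z 0.5
t 20.97 pos [498.5 -36.1  89.6] head -18.75 shift units [-0.015  0.011 -0.017] turn units [ 0.015 -0.023 -0.002] F [-5.2 -0.8 21.4] w 10.6
```

The valve is still flat under load: tower slope 0.2° and height unchanged. The push is steady at about 20 N. Handing in.

```bash
python3 - <<'E'
from h import *
print(robot.finish_job())
E
```

```text
the job is handed in; nothing more can be done
None
```

I lowered the valve into the pocket of the small white block and let go of it. The knob then went onto its D-shaft with the flats matched, and I pressed it in. I handed the job in at about 21 s with the gripper still holding it down.

**Valve:** The tower top reads 65.7 mm (65 expected; the camera reads about 0.5 mm high). It slopes under 0.5° and did not change under the press. The valve is within about 0.5° of the block's direction, and the brass inlet lies in the slot.

**Knob:** It is on fully and pressed to the stop. Skirt and bar tops read 87.0 mm and 108.2 mm (87 and 108 expected), and the pointer faces the inlet. The push held steady at about 20 N, above the 10.5 N needed for fully in.

**Checks that disagreed:**
- The first press eased from 22.7 N to 14.6 N, so I pressed again. A side force of about 5 N remains.
- One early tilt fit showed 1 to 1.6°. A cleaner fit of the tower top gave 0.2°, so I put it down to edge pixels. The foot-top fits stayed at 2 to 8° throughout, but the visible strip is too narrow to trust.
- The tool ended about 1 mm lower than I calculated, so the knob may have slipped slightly in the grip. The knob's own measured height was right.

I did not re-measure the bin, tray, spanner or fitting at the end. No unexpected force showed in any reading.

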